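# Clamp a glued fixture cup in the screw press

## Robot

A 6-joint arm with a two-finger parallel gripper is mounted at the origin on a cart in front of the work surface, level with it; the furniture and walls round the work are solid. World frame = base frame: x ahead of the robot, y to its left, z up, the work surface at z = 0. Lengths are in mm, angles in rad, forces in N, time in s.
With the tool pointing down it reaches from about 225 to 875 mm from the base axis. Payload 3.4 kg.
Tool frame: the origin (TCP) lies midway between the tips of the shut fingers; the grasp point (between the pads) lies 19 mm behind it; z points along the fingers, y is the line along which they close (so a half turn about z gives the same grasp; the last joint's range is limited). The gripper opens to 85 mm and grips with 20 to 120 N. Pads are 22 mm wide; open, the fingers measure 114 mm over their backs; the gripper's body (76 mm by 85 mm) begins 54 mm behind the grasp point. The pads swing forward as they close: fully open they stand 13 mm farther back than shut.
Start: joints at [-1.282, 0.276, 1.505, -0, 1.361, -0.121], TCP at [229.097, -527.425, 231.328] pointing down, gripper open.
Joint ranges: [-2.89, 2.89], [-0.75, 2.08], [0.22, 2.7], [-1.18, 4.32], [0.11, 2.71], [-2.7, 2.7]. Speed limits (rad/s): [2.57, 2.57, 3.14, 3.14, 3.14, 3.14].

## Interface

Orientations are given as a unit quaternion [x, y, z, w].
In Python, from plant import manip gives the robot as it stands. The module is installed in compiled form; this text tells all that it offers.
- The arm moves only by the tool jog_arm, never from a script. Its arguments are lists of equal length, an entry for each row: "translation": the shift along the tool's x, y, z scaled (see below), a list of three; "twist": the turn about the tool's z scaled (see below); "claw": the opening, from 0 (shut) to 1 (fully open). In form: {"translation": [[tx, ty, tz], ...], "twist": [twist, ...], "claw": [claw, ...]}. A call has 1 to 12 rows; each row shifts and turns the commanded pose from where the row before left it, along the tool's axes as they then stand; what a row does not reach is not made up. The controller multiplies each number of a shift by 2 cm and each number of a turn by 45 degrees. A row lasts 1/12 s, in which the tool goes at most 41.7 mm and 7.16 degrees, less where a joint would pass 70% of its speed; a pose out of reach is approached as far as the arm can. A call with a number of a shift or a turn outside -1 to 1 is refused whole. A call with a gripper value outside its range is refused whole. The fingers move at their own pace and stop on an object; "squeeze" is the grip in N (left out, the last holds). Time passes only in rows, so rows that do not move let the fingers close. It gives the time, the measured TCP pose, the force, the opening and the grip force at its end, in the units of the state.
- manip.observe(): the state, without advancing time (a new reading comes with each control period).
- manip.read_camera(name): name is "scene" or "top" or "wrist"; returns (picture, depth): 400x640x3 uint8, red, green, blue; 400x640 float32, mm along the optical axis (not along the pixel's ray), 0 where there is no reading.
- manip.camera_params(name): a dict with "intrinsics" (3x3 intrinsics, pixels), "dist" ([k1, k2, p1, p2, k3] as OpenCV has them; the pictures are not rectified), "rvec" (rotation vector, rad) and "tvec" (3), from world to camera coordinates, as OpenCV has them. Camera axes: x right, y down, z forward; pixel columns grow to the right and rows downward; lengths in mm; the calibration is good to about 2 mm. A picture is of the moment at which its call begins: read the wrist's pose just before it. camera_params takes no time and is no camera call; for the wrist camera it gives the pose at the moment of the call.
- manip.close_job(): hands the job in; it is judged then, once.
The state is a dict: "t": time; "joint_pos": joint angles; "qd": joint speeds; "joint_torque": joint torques, N m; "position": TCP position; "orientation": TCP orientation; "contact_force": force on the tool from outside, world axes, zero at the start; "torque": the same for the moment, N m; "width": opening from 0.0 (shut) to 1.0 (fully open); "finger_force": force on a finger pad.
Only numpy, scipy, OpenCV 4.12 (cv2) and the standard library are available. Lean on these libraries where they do the work, as an engineer would, in place of code of your own. Each camera call takes 0.05 s, during which the arm holds its last target. There are 200 camera calls.

## Task

Put the freshly glued fixture cup under pressure in the screw press: lift the bar end of the tray's cover over the end lip, slide the cover out of its grooves and lay it flat on the bench clear of the press, then push the uncovered tray along the press bed until it meets the back stop. Wind the handwheel clockwise until the press foot just meets the cup, give it half a turn more and no further, and leave it clamped like that. Do not knock over or shift the other things on the bench.

Things in the scene. Friction and masses are not known exactly. Their poses are not given: they have to be found in the camera images.
- press: Grey bench screw press, fixed. Origin on the bench under the screw axis; x across the bed (away from the robot at yaw 0), y along the bed, +y toward the back stop. Bed top 22 mm up, 122 mm wide, y -295 to +105 mm; foot plate 204 mm wide (x), y -55 to +55. Columns 26 mm thick at x = -80 and +80; crosshead 204 (x) x 50 (y, boss 68), from 136 to 183 mm up
- back_stop (a point): middle of the stop face at y = +70 mm of the press, 12 mm above the bed; stop 78 wide, 24 mm high. Two guide strips, 10 mm high and 103 mm apart, keep the tray straight on its way to it
- bed_end (a point): top of the low lip (6 mm high, 6 mm thick) across the -y end of the bed, at y = -290 mm of the press, 28 mm above the bench; beyond it the bench is free for the cover
- wheel (a joint): angle of the handwheel on the screw, rad; grows clockwise seen from above (tightening). It stays where it is left (friction about 0.3 N m, so about 5 N at the handle). One turn lowers wheel, screw and foot by 24 mm. At 0 the handle points along the press's -x and the foot face is 98 mm above the bench
- wheel_handle (a point): middle of the upright revolving handle of the handwheel: black, 20 mm thick, 48 mm high, 60 mm from the screw axis, free to spin on its pin. It stands on the rim (wheel 132 mm across, rim tube 12 mm thick, rim top 27 mm below this point). 276 mm above the bench at wheel angle 0; goes down 24 mm per turn with the wheel
- foot_face (a point): centre of the underside of the press foot, a steel disc 44 mm across on a spring-loaded stem under the screw
- foot (a joint): how far the spring-loaded foot is pushed up into the barrel, m: 0 while it hangs free, from contact on it grows by 24 mm per turn of the wheel (spring 4 N at contact, 1 N more per mm, end of travel 24 mm)
- tray: Black kit tray, 100 wide (x) x 190 long (y) x 57 mm high, 0.6 to 1 kg, loose between the guide strips at the -y end of the bed, axes along the press's. Origin mid underside. Side walls 57 high, +y end wall 48, -y end wall 44 plus a lip up to 48 mm. Against the stop its origin is 25 mm to the -y side of the screw axis and the cup is under the foot
- tray_push_end (a point): middle of the outer face of the tray's -y end wall, 25 mm above the tray's underside: the place to push
- cover: Grey sliding cover, 91 wide (x) x 177 long (y) x 4 mm thick, 0.11 kg, origin mid underside. It lies on ledges 44 mm above the tray's underside. The lip at its -y end stands 4 mm above its underside: lift that end 5 to 12 mm, then slide toward -y. Keeper rails over the tray's y +20 to +95 mm let the other end rise only 5.5 mm until it has slid 70 mm
- cover_grip (a point): middle of the upright grip bar on the cover, near its -y end: 60 long (x) x 10 thick (y) x 19 mm high; from 10 mm below this point (cover top) to 9 mm above it; 14 mm above the cover's underside
- cup: Turned aluminium fixture cup, 56 mm across, 34 mm high, standing loose between four posts in the tray (tray floor 6 mm), 25 mm to the +y side of the tray's middle. Origin at the middle of its underside
- cup_top (a point): centre of the cup's top face
- mug: white mug, 91 mm high, on the far right of the bench: leave it alone
- bottle: small white bottle with a thin dosing needle, 128 mm high, behind the bed on the right: leave it alone
- driver: black inline power screwdriver, 269 mm long, lying at the front of the bench: leave it alone
- spool: wire spool, 58 mm across, 42 mm high, front right: leave it alone
- caliper: sliding caliper, 220 mm long, lying at the front of the bench: leave it alone
- bracket: angle bracket, 60 mm long, 50 mm high, back left of the press: leave it alone
- brass_tray: white tray of brass inserts, 122 x 162 x 34 mm, behind the press: leave it alone
- caps_tray: grey tray of rubber caps, 106 x 131 x 31 mm, behind the press: leave it alone

How it is judged (in metres and radians):
On the way, in this order (a step that is already met when the one before it is completed fails the run):
1. the cover has been slid out and lies flat on the bench (height (world z) of cover below 0.012 m and angle between cover's own z axis and vertical below 0.08 rad), for 0.1 s.
2. the uncovered tray is against the back stop (y of tray in the frame of press above -0.03 m and value of joint foot below 0.001 m), for 0.2 s.
3. the foot has been wound down onto the cup (contact force between foot and cup above 2 N and value of joint foot between 0.001 and 0.007 m).
At the end, for the whole second after the job is handed in: The tray is within 5 mm of the back stop, the cup upright in it and centred under the foot within 6 mm; the foot is pressed 8 to 16 mm into its barrel on the cup (half a turn, 12 mm, give or take a sixth of a turn); the cover lies flat on the bench, off the press and at rest (all of step 1 and value of joint foot between 0.008 and 0.016 m and contact force between foot and cup above 6 N and horizontal distance between foot_face and cup_top below 0.006 m and y of tray in the frame of press above -0.03 m and linear speed of cover below 0.02 m/s and angle between cup's own z axis and vertical below 0.06 rad); the robot touches nothing.
It fails at once if the press is wound more than about three quarters of a turn past contact (value of joint foot above 0.0185 m).
It fails at once if the cup is knocked over or out of its nest (angle between cup's own z axis and vertical above 0.35 rad or horizontal distance between cup and tray above 0.04 m).
It fails at once if another thing on the bench is shifted or knocked over (distance of any of mug, bottle, driver, spool, caliper, bracket, brass_tray, caps_tray from where it was at the start of the episode above 0.03 m or angle between any of mug, bottle's own z axis and vertical above 0.5 rad).
It also fails if it takes over 72 s, if anything falls off the work surface, if the arm or the gripper's body presses on something with over 40 N, if the wrist force passes 120 N, or if a joint passes its speed limit or range.

## Working session

There is one attempt and no reset: what is moved stays moved. The work goes in short steps, Python scripts to look and compute and a tool call to move; the robot and the scene stay as the last step left them, time stands still between calls to the robot, and variables do not carry over. Pictures are saved under pics/ and viewed, at most 10 in all, crops included, and the job is handed in when it is done.

Besides the shell and the picture viewer there is one more tool, called after "Call:" as name(argument=value, ...), one argument or row to a line, values as JSON. jog_arm: Moves the arm, as the interface text tells. Shifts and turns lie within -1 to 1; 1 stands for 2 cm of shift or 45 degrees of turn. Its arguments: {"type":"object","properties":{"translation":{"type":"array","items":{"type":"array","items":{"type":"number"}}},"twist":{"type":"array","items":{"type":"number"}},"claw":{"type":"array","items":{"type":"number"}},"squeeze":{"type":"number"}},"required":["translation","twist","claw"]}

```bash
mkdir -p pics; cat > h.py <<'E'
import numpy as np, cv2
from plant import manip
from scipy.spatial.transform import Rotation as R
def cam(n):
    p=manip.camera_params(n); im,d=manip.read_camera(n)
    return im,d,p
def rays(p,uv):
    uv=np.asarray(uv,float).reshape(-1,1,2)
    K=np.array(p["intrinsics"],float);D=np.array(p["dist"],float)
    n=cv2.undistortPoints(uv,K,D)[:,0]
    Rm=cv2.Rodrigues(np.array(p["rvec"],float))[0];t=np.array(p["tvec"],float).ravel()
    return -Rm.T@t, np.c_[n,np.ones(len(n))]@Rm
def onz(p,uv,z):
    o,r=rays(p,uv); return o+r*((z-o[2])/r[:,2])[:,None]
def cloud(p,d):
    v,u=np.mgrid[:d.shape[0],:d.shape[1]]
    o,r=rays(p,np.c_[u.ravel(),v.ravel()]); P=o+r*d.ravel()[:,None]
    P[d.ravel()<=0]=np.nan
    return P.reshape(*d.shape,3)
def proj(p,P):
    return cv2.projectPoints(np.asarray(P,float).reshape(-1,1,3),np.array(p["rvec"],float),np.array(p["tvec"],float),np.array(p["intrinsics"],float),np.array(p["dist"],float))[0][:,0]
def save(n,im): cv2.imwrite(f"pics/{n}.png",im[:,:,::-1])
E
python3 - <<'E'
from h import *
import pickle
np.set_printoptions(precision=1,suppress=True)
for n in("scene","top"):
    im,d,p=cam(n); save(n+"0",im); pickle.dump((im,d,p),open(n+".pkl","wb"))
    print(n,rays(p,[[320,200]]),(d>0).mean())
s=manip.observe(); print(s)
print(R.from_quat(s["orientation"]).as_matrix())
E
```

```text
scene (array([-429.6,  648.1, 1001.4]), array([[ 0.6, -0.5, -0.6]])) 0.9449921875
top (array([ 308.6,  -70.2, 1252.9]), array([[ 0.2,  0. , -1. ]])) 0.99605859375
{'t': 0.1, 'joint_pos': array([-1.3,  0.3,  1.5,  0. ,  1.4, -0.1]), 'qd': array([-0., -0., -0.,  0., -0., -0.]), 'joint_torque': array([  0. , -41.8, -24.6,  -0. ,   0. ,  -0. ]), 'position': array([ 229. , -526.9,  230.5]), 'orientation': array([ 1. ,  0.2, -0. , -0. ]), 'contact_force': array([-0.9, -0. , -0.7]), 'torque': array([-0.,  0.,  0.]), 'finger_force': 0.0, 'width': 0.9973501916478038}
[[ 0.9  0.4 -0. ]
 [ 0.4 -0.9  0. ]
 [ 0.  -0.  -1. ]]
```

View pics/scene0.png

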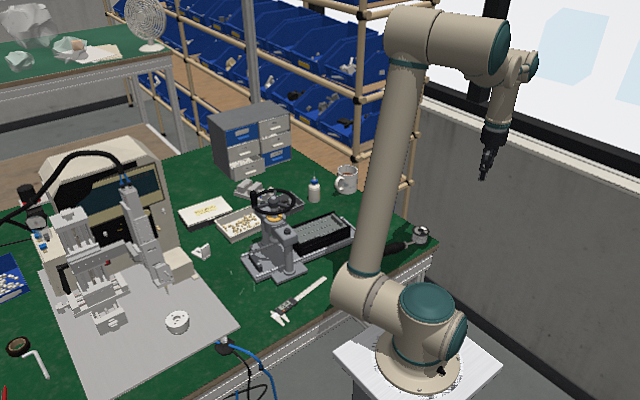

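View pics/top0.png

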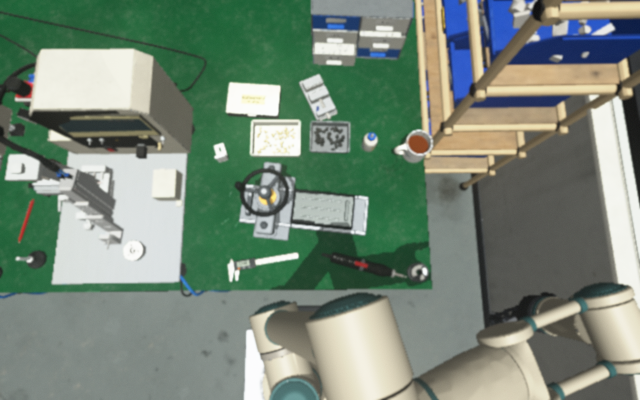

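The scene view shows the press at the middle (wheel near 272,203, tray near 320,235). The top view shows the wheel at about (263,192), the tray spanning columns 293–355 at rows 190–230, and the bench's right edge at column 428.

```bash
python3 - <<'E'
from h import *
import pickle
np.set_printoptions(precision=1,suppress=True)
im,d,p=pickle.load(open("top.pkl","rb"))
C=cloud(p,d)
save("topcrop",cv2.resize(im[130:290,220:440],None,fx=3.5,fy=3.5,interpolation=cv2.INTER_CUBIC))
for uv in [(200,200),(400,200),(263,192),(325,210),(362,215),(358,212),(428,200),(428,280),(300,287),(262,185),(322,192),(418,272),(330,257)]: print(uv,C[uv[1],uv[0]])
Z=C[...,2]
# wheel rim: height 225-275
m=(Z>232)&(Z<262)&(C[...,0]>250)&(C[...,0]<750)&(C[...,1]>-200)&(C[...,1]<300)
ys,xs=np.nonzero(m);print(len(xs),xs.min(),xs.max(),ys.min(),ys.max(),np.nanmedian(Z[m]))
(e,ax,a)=cv2.fitEllipse(cv2.convexHull(np.c_[xs,ys].astype(np.float32)))if len(xs)>5 else(0,0,0);print(e,ax,a, onz(p,[e],249))
# bed/tray region by heights
for lo,hi in[(16,26),(44,56),(56,66),(70,85)]:
    m=((Z>lo)&(Z<hi)&(C[...,0]>380)&(C[...,0]<640)&(C[...,1]<0)&(C[...,1]>-320)).astype(np.uint8)
    n,l,s,c=cv2.connectedComponentsWithStats(m); 
    for i in range(1,n):
        if s[i,4]>30: q=C[l==i]; print(lo,s[i],q.min(0),q.max(0), np.median(q,0), cv2.minAreaRect(q[:,:2].astype(np.float32)))
E
```

```text
(200, 200) [548.9 320.6   2.1]
(400, 200) [ 544.3 -325.6    1.8]
(263, 192) [520.   79.6 256.1]
(325, 210) [502.  -82.4  70.9]
(362, 215) [ 492.9 -199.3   24.2]
(358, 212) [ 503.4 -187.5   18.5]
(428, 200) [ 686.1 -624.8 -755.6]
(428, 280) [ 292.  -399.5    2.3]
(300, 287) [273.   -3.8   4.2]
(262, 185) [541.5  84.6 243.5]
(322, 192) [556.1 -73.7  79.9]
(418, 272) [ 316.3 -370.1    2.5]
(330, 257) [363.  -97.1  20.6]
899 238 288 168 216 242.6787665482533
(263.9830017089844, 192.0209503173828) (48.07831954956055, 50.062774658203125) 69.80610656738281 [[521.4  78.1 249. ]]
16 [352 198  16  33 309] [ 445.6 -216.9   17.1] [ 547.2 -166.9   26. ] [ 496.8 -189.3   23. ] ((495.5660400390625, -193.0502166748047), (42.02769470214844, 102.96461486816406), 83.81874084472656)
70 [ 298  189   58   39 1291] [ 448.  -173.8   70. ] [565.9  -0.1  84.6] [508.  -79.8  72.6] ((506.81439208984375, -81.67884826660156), (174.4580535888672, 101.33708190917969), 83.58250427246094)
```

View pics/topcrop.png

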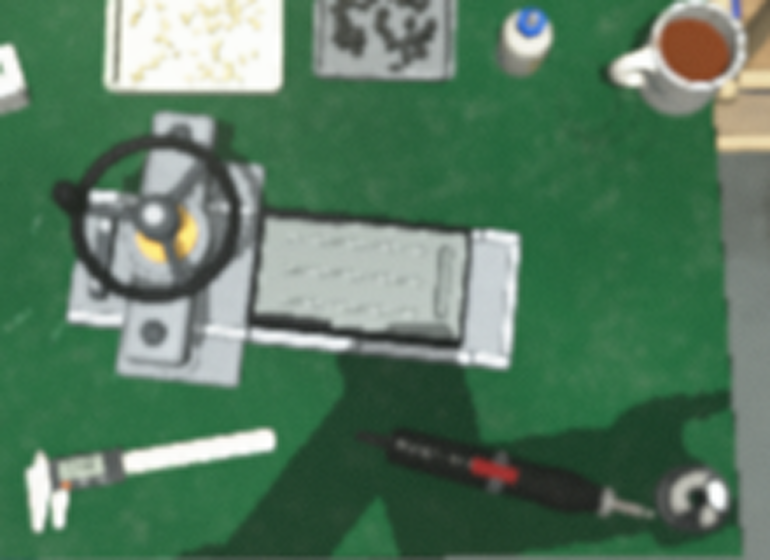

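The crop shows the grip bar at about (444,281) and the bed's free end at column 520. The handle is at (66,193), which is about world +y of the hub, so the wheel angle is about a quarter turn. There is free bench to the right of the bed, up to column 735.

```bash
cat >> h.py <<'E'
def go(P,yaw=None):
    "units along tool axes to reach P from current pose (before twist), and twist"
    s=manip.observe(); Rm=R.from_quat(s["orientation"]).as_matrix()
    y0=np.degrees(np.arctan2(Rm[1,0],Rm[0,0]))
    out=Rm.T@(np.array(P)-s["position"])/20
    print("pos",s["position"].round(1),"yaw",round(y0,2),"t",round(s["t"],2)," units",out.round(3),"twist tot",None if yaw is None else round((y0-yaw)/45,3))
E
python3 - <<'E'
from h import *
import pickle
np.set_printoptions(precision=1,suppress=True)
im,d,p=pickle.load(open("top.pkl","rb"))
f=lambda x,y:(220+x/3.5,130+y/3.5)
print("bar",onz(p,[f(444,281)],88),"handle",onz(p,[f(66,193)],290),"edge R",onz(p,[f(732,300),f(738,500)],0))
print("bottle",onz(p,[f(525,45)],60),"mug hdl",onz(p,[f(615,75)],50),"driver/spool top",onz(p,[f(390,435),f(690,470)],30))
q=manip.camera_params("wrist"); o,r=rays(q,[[320,200],[420,200]]); s=manip.observe()
Rm=R.from_quat(s["orientation"]).as_matrix()
print("wrist cam in tool",Rm.T@(o-s["position"]),r@Rm)
print(q["intrinsics"])
go([500,-220,330],-6)
E
```

```text
bar [[ 497.9 -147.7   88. ]] handle [[530.8 135.5 290. ]] edge R [[ 492.8 -416.6    0. ]
 [ 313.6 -410.4    0. ]]
bottle [[ 718.7 -227.4   60. ]] mug hdl [[ 692.8 -309.6   50. ]] driver/spool top [[ 370.8 -101.4   30. ]
 [ 339.2 -362.3   30. ]]
wrist cam in tool [  81.5    0.5 -142.7] [[-0.3  0.   0.9]
 [-0.3  0.3  0.9]]
[[292.9   0.  318.7]
 [  0.  292.9 200.2]
 [  0.    0.    1. ]]
pos [ 229.  -526.9  230.5] yaw 23.48 t 0.1  units [18.5 -8.7 -5. ] twist tot 0.655
```

Call:
jog_arm(
  translation=[
    [0.92,-0.43,-0.5],
    [0.92,-0.43,-0.5],
    [0.92,-0.43,-0.5],
    [0.92,-0.43,-0.5],
    [0.92,-0.43,-0.5],
    [0.92,-0.43,-0.5],
    [0.92,-0.43,-0.5],
    [0.92,-0.43,-0.5],
    [0.92,-0.43,-0.5],
    [0.92,-0.43,-0.5],
    [0.92,-0.43,0],
    [0.92,-0.43,0],
  ],
  twist=[0,0,0,0,0,0,0,0,0,0,0,0],
  claw=[1,1,1,1,1,1,1,1,1,1,1,1],
)

```text
t: 1.1
position: [391.1, -344.0, 331.7]
orientation: [0.979, 0.203, 0.0, 0.0]
contact_force: [0.6, -0.4, -0.3]
width: 0.996
finger_force: 0.0
```

Call:
jog_arm(
  translation=[
    [0.92,-0.43,0],
    [0.92,-0.43,0],
    [0.92,-0.43,0],
    [0.92,-0.43,0],
    [0.92,-0.43,0],
    [0.92,-0.43,0],
    [0.92,-0.43,0],
    [0.92,-0.43,0],
    [0,0,0],
    [0,0,0],
    [0,0,0],
  ],
  twist=[0,0,0,0,0.11,0.11,0.11,0.11,0.11,0.105,0],
  claw=[1,1,1,1,1,1,1,1,1,1,1],
)

```text
t: 2.02
position: [505.3, -230.3, 330.6]
orientation: [0.999, -0.052, -0.001, -0.0]
contact_force: [-0.7, -0.7, -0.6]
width: 1.004
finger_force: 0.0
```

```bash
python3 - <<'E'
from h import *
import pickle
np.set_printoptions(precision=1,suppress=True)
im,d,p=cam("wrist"); save("w1",im); pickle.dump((im,d,p),open("w1.pkl","wb"))
go([500,-220,330],-6)
C=cloud(p,d)
print(proj(p,[[498,-148,88]]), manip.observe()["joint_pos"], manip.observe()["contact_force"])
E
```

```text
pos [ 505.2 -230.4  330.8] yaw -5.87 t 2.07  units [-0.3 -0.5  0. ] twist tot 0.003
[[258.4 177.1]] [-0.6  0.2  1.4 -0.   1.6  1.1] [-0.4 -0.5  1. ]
```

View pics/w1.png

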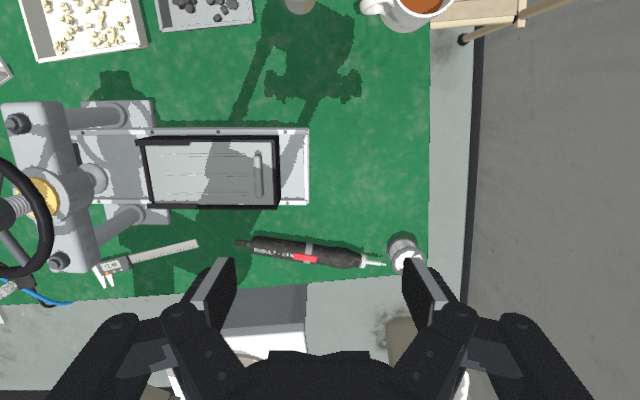

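The wrist view shows the bar at about (258,175), the tray at columns 138–280, the bed end at column 309 and the foot and crosshead at the left. I'll measure from here and cross-check the heights against the top view.

```bash
python3 - <<'E'
from h import *
import pickle
np.set_printoptions(precision=1,suppress=True)
im,d,p=pickle.load(open("w1.pkl","rb")); C=cloud(p,d); Z=C[...,2]
reg=np.zeros(Z.shape,bool); reg[125:215,60:320]=1
def rect(m,nm):
    q=C[m]; r=cv2.minAreaRect(q[:,:2].astype(np.float32)); print(nm,m.sum(),q.min(0),q.max(0),np.median(q,0),r)
b=reg.copy(); b[:,:245]=0; b[:,272:]=0; b[:145]=0;b[200:]=0
rect(b&(Z>81),"bar"); rect(b&(Z>85),"bar top")
L=im.max(2)<60
rect(reg&L&(Z>74)&(Z<84),"walls")
t=reg.copy(); t[:,:130]=0
rect(t&(Z>60)&(Z<82),"tray+cover")
bd=reg.copy(); bd[:,:283]=0
rect(bd&(Z>17)&(Z<32),"bed end")
# two-view triangulation of the bar: wrist pixel centroid of bar top, top-camera pixel
ys,xs=np.nonzero(b&(Z>84)); u=(xs.mean(),ys.mean())
o1,r1=rays(p,[u]); it,dt,pt=pickle.load(open("top.pkl","rb")); o2,r2=rays(pt,[(346.9,210.3)])
A=np.c_[r1[0],-r2[0]]; k=np.linalg.lstsq(A,o2-o1,rcond=None)[0]; print("tri",u,o1+k[0]*r1[0],o2+k[1]*r2[0])
# wall height hist
for v,uu in[(175,258),(175,230),(150,205),(139,200),(206,200),(205,150),(170,300),(170,306),(175,290)]: print((uu,v),C[v,uu])
E
```

```text
bar 346 [ 468.3 -153.4   81. ] [ 527.9 -138.6   91.4] [ 499.4 -147.    88.7] ((498.0461120605469, -145.69223022460938), (10.369793891906738, 59.76344680786133), 83.87158203125)
bar top 318 [ 468.3 -153.2   85.2] [ 527.9 -138.6   91.4] [ 499.  -146.5   88.9] ((498.0488586425781, -145.6779327392578), (10.315500259399414, 59.76446533203125), 83.9801025390625)
walls 542 [ 447.3 -173.5   74.2] [565.8  23.1  81.6] [470.9 -76.6  78.9] ((506.01922607421875, -74.75926208496094), (188.4430389404297, 100.56462860107422), 83.6697006225586)
tray+cover 9340 [ 445.9 -174.    60.6] [566.9  25.8  81.9] [508.9 -72.6  70.5] ((506.97967529296875, -74.1116714477539), (190.6868438720703, 102.94717407226562), 83.94857025146484)
bed end 1871 [ 430.8 -219.3   17.3] [ 555.2 -166.2   32. ] [ 494.3 -193.4   22.6] ((493.1870422363281, -192.80218505859375), (40.732200622558594, 120.89112091064453), 82.78520202636719)
tri (np.float64(257.11801242236027), np.float64(176.43478260869566)) [ 499.  -146.3   87.9] [ 497.8 -147.8   87.8]
(258, 175) [ 501.4 -148.4   90.2]
(230, 175) [ 501.6 -104.6   72.1]
(205, 150) [540.  -76.2  70.2]
(200, 139) [556.2 -76.   78.1]
(200, 206) [460.6 -51.3  73. ]
(150, 205) [471.6  19.5  78.5]
(300, 170) [ 487.4 -199.5   23.1]
(306, 170) [ 487.7 -209.3   28.9]
(290, 175) [ 481.  -182.7   22.7]
```

```bash
python3 -c "
from h import *
go([498.4,-146,73],-6.05)"
```

```text
pos [ 505.2 -230.4  330.8] yaw -5.87 t 2.07  units [-0.755 -4.16  12.891] twist tot 0.004
```

Call:
jog_arm(
  translation=[
    [-0.15,-0.832,1],
    [-0.15,-0.832,1],
    [-0.15,-0.832,1],
    [-0.15,-0.832,1],
    [-0.15,-0.832,1],
    [0,0,1],
    [0,0,1],
    [0,0,1],
    [0,0,1],
    [0,0,1],
    [0,0,0.5],
    [0,0,0],
  ],
  twist=[0.004,0,0,0,0,0,0,0,0,0,0,0],
  claw=[0.5,0.5,0.5,0.5,0.5,0.5,0.5,0.5,0.5,0.5,0.5,0.5],
)

```text
t: 3.07
position: [497.3, -145.9, 119.1]
orientation: [0.999, -0.053, -0.002, -0.001]
contact_force: [-0.1, 0.9, -0.7]
width: 0.5
finger_force: 0.0
```

```bash
python3 -c "
from h import *
go([498.4,-146,73],-6.05)
print(manip.observe()['width'])"
```

```text
pos [ 497.3 -145.9  119.1] yaw -6.13 t 3.07  units [6.400e-02 2.000e-03 2.303e+00] twist tot -0.002
0.5001417795335376
```

Call:
jog_arm(
  translation=[
    [0.05,0,0.8],
    [0,0,0.8],
    [0,0,0.65],
    [0,0,0],
    [0,0,0],
    [0,0,0],
    [0,0,0],
    [0,0,0],
    [0,0,0],
  ],
  twist=[0,0,0,0,0,0,0,0,0],
  claw=[0.5,0.5,0.5,0.3,0,0,0,0,0],
  squeeze=60,
)

```text
t: 3.82
position: [501.2, -146.9, 77.7]
orientation: [0.999, -0.054, 0.001, 0.0]
contact_force: [-0.2, 1.2, 6.8]
width: 0.093
finger_force: 62.5
```

Call:
jog_arm(
  translation=[
    [0,0,-0.15],
    [0,0,-0.15],
    [0,0,-0.1],
    [0,0,0],
  ],
  twist=[0,0,0,0],
  claw=[0,0,0,0],
)

```text
t: 4.15
position: [500.1, -146.6, 84.4]
orientation: [0.999, -0.054, -0.0, 0.0]
contact_force: [0.9, -0.3, -2.6]
width: 0.096
finger_force: 61.3
```

```bash
python3 - <<'E'
from h import *
import pickle
np.set_printoptions(precision=1,suppress=True)
go([498.4,-146,73],-6.05); print(manip.observe()["contact_force"],manip.observe()["width"])
im,d,p=cam("wrist"); save("w2",im); pickle.dump((im,d,p),open("w2.pkl","wb"))
E
```

```text
pos [ 500.1 -146.6   84.4] yaw -6.16 t 4.15  units [-0.1 -0.   0.6] twist tot -0.002
[ 0.9 -0.3 -2.6] 0.09588573496626855
```

View pics/w2.png

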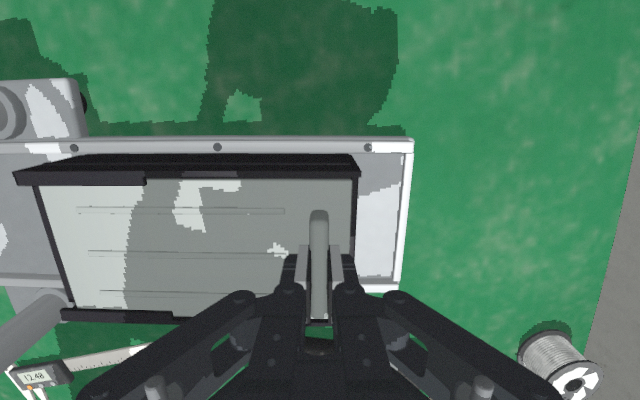

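The bar sits between the pads at (318,265). I'll check the cover's tilt from depth.

```bash
python3 - <<'E'
from h import *
import pickle
np.set_printoptions(precision=1,suppress=True)
im,d,p=pickle.load(open("w2.pkl","rb")); C=cloud(p,d)
for u,v in[(50,235),(100,235),(150,235),(230,230),(290,230),(342,230),(375,200),(250,170)]:
    q=C[v-5:v+6,u-5:u+6].reshape(-1,3); print(u,v,np.nanmedian(q,0))
E
```

```text
50 235 [523.3  16.7  70.1]
100 235 [522.7 -20.7  75.3]
150 235 [519.6 -51.3  75.8]
230 230 [518.3 -98.9  76.4]
290 230 [ 514.9 -132.8   76.7]
342 230 [ 511.8 -162.    77. ]
375 200 [ 508.1 -190.3   22.2]
250 170 [ 551.3 -116.2   77.3]
```

Call:
jog_arm(
  translation=[
    [0,0.3,0],
    [0,0.4,0],
    [0,0.5,0],
    [0,0.5,0],
    [0,0.5,0],
    [0,0.5,0],
    [0,0.5,0],
    [0,0.5,0],
    [0,0.5,0],
    [0,0.4,0],
    [0,0.2,0],
    [0,0,0],
  ],
  twist=[0,0,0,0,0,0,0,0,0,0,0,0],
  claw=[0,0,0,0,0,0,0,0,0,0,0,0],
)

```text
t: 5.2
position: [489.9, -243.1, 84.3]
orientation: [0.999, -0.054, 0.0, 0.0]
contact_force: [0.2, -0.3, -1.5]
width: 0.092
finger_force: 61.5
```

```bash
python3 - <<'E'
from h import *
import pickle
np.set_printoptions(precision=1,suppress=True)
im,d,p=cam("wrist"); save("w3",im)
go([500,-236,84],-6.05); print(manip.observe()["contact_force"],manip.observe()["width"])
C=cloud(p,d)
for P in([510,-150,75],[514,-120,75],[518,-80,75],[519,-60,75],[520,-45,28]):
    u,v=proj(p,[P])[0].round().astype(int); print(P,(u,v),np.nanmedian(C[v-3:v+4,u-3:u+4].reshape(-1,3),0))
E
```

```text
pos [ 489.8 -242.3   84.3] yaw -6.23 t 5.25  units [ 0.5 -0.4  0. ] twist tot -0.004
[ 0.3 -0.1 -0.2] 0.09081959388815951
[510, -150, 75] (np.int64(154), np.int64(234)) [ 510.2 -150.9   76.2]
[514, -120, 75] (np.int64(104), np.int64(232)) [ 514.5 -121.3   76. ]
[518, -80, 75] (np.int64(41), np.int64(232)) [513.9 -66.4  62.9]
[519, -60, 75] (np.int64(12), np.int64(234)) [513.8 -42.3  61.4]
[520, -45, 28] (np.int64(52), np.int64(208)) [532.2 -94.8  75.9]
```

View pics/w3.png

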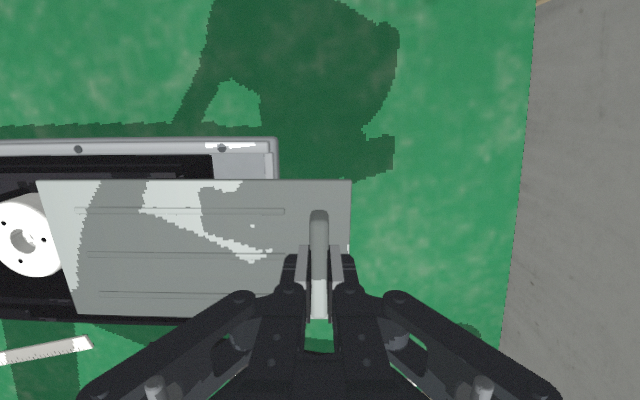

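The cover has slid 96 mm, and the white cup is visible at (25,238). Next I lift the cover, carry it to the free bench and turn it.

Call:
jog_arm(
  translation=[
    [0,0,-0.5],
    [0,0,-1],
    [0,0.2,-1],
    [0.5,0.6,-0.5],
    [0.8,0.6,0],
    [0.8,0.6,0],
    [0.8,0.6,0],
    [0.8,0.5,0],
    [0.6,0.3,0],
    [0.34,0.03,0],
    [0,0,0],
    [0,0,0],
  ],
  twist=[0,0,0,0,0,0,0,0,0,0,-0.1,-0.155],
  claw=[0,0,0,0,0,0,0,0,0,0,0,0],
)

```text
t: 6.25
position: [575.0, -319.2, 144.5]
orientation: [0.999, 0.049, -0.0, -0.0]
contact_force: [0.3, -1.1, -1.0]
width: 0.092
finger_force: 61.5
```

Call:
jog_arm(
  translation=[
    [0,0,0],
    [0,0,0],
    [0,0,0],
    [0,0,0],
    [0,0,0],
    [0,0,0],
    [0,0,0],
    [0,0,0],
    [0,0,0],
    [0,0,0],
    [0,0,0.5],
    [0,0,0.5],
  ],
  twist=[-0.155,-0.155,-0.155,-0.155,-0.155,-0.155,-0.155,-0.155,-0.155,-0.155,-0.155,-0.04],
  claw=[0,0,0,0,0,0,0,0,0,0,0,0],
)

```text
t: 7.25
position: [575.1, -319.2, 125.5]
orientation: [0.742, 0.67, 0.0, 0.001]
contact_force: [0.2, 0.2, -0.8]
width: 0.094
finger_force: 61.5
```

```bash
python3 - <<'E'
from h import *
np.set_printoptions(precision=1,suppress=True)
im,d,p=cam("wrist"); save("w4",im)
go([575,-320,11],84)
C=cloud(p,d)
for u,v in[(60,235),(150,235),(230,230),(290,230),(342,230)]:
    print(u,v,np.nanmedian(C[v-5:v+6,u-5:u+6].reshape(-1,3),0))
print(manip.observe()["joint_pos"])
E
```

```text
pos [ 573.7 -318.3  122.7] yaw 84.04 t 7.3  units [-0.1  0.1  5.6] twist tot 0.001
60 235 [ 423.1 -294.8  117. ]
150 235 [ 478.7 -299.7  117.3]
230 230 [ 526.1 -301.   117.7]
290 230 [ 559.7 -304.5  117.8]
342 230 [ 588.8 -307.5  117.9]
[-0.6  0.5  1.5  0.   1.2 -0.5]
```

View pics/w4.png

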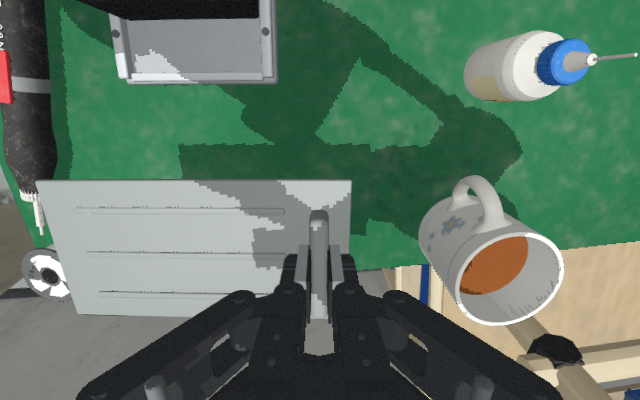

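The cover hangs level (tilt under 1 mm over its length) over free bench. The driver, spool and mug are all clear of it.

Call:
jog_arm(
  translation=[
    [0,0,0.9],
    [0,0,0.9],
    [0,0,0.9],
    [0,0,0.9],
    [0,0,0.8],
    [0,0,0.5],
    [0,0,0.2],
    [0,0,0.15],
    [0,0,0.1],
    [0,0,0],
  ],
  twist=[0,0,0,0,0,0,0,0,0,0],
  claw=[0,0,0,0,0,0,0,0,0,0],
)

```text
t: 8.13
position: [575.2, -320.3, 17.9]
orientation: [0.744, 0.668, 0.0, 0.001]
contact_force: [-0.5, 0.5, -1.0]
width: 0.095
finger_force: 61.5
```

Call:
jog_arm(
  translation=[
    [0,0,0.15],
    [0,0,0.1],
    [0,0,0.1],
    [0,0,0],
  ],
  twist=[0,0,0,0],
  claw=[0,0,0,0],
)

```text
t: 8.47
position: [575.1, -320.4, 11.8]
orientation: [0.744, 0.668, 0.0, 0.001]
contact_force: [-0.3, -0.1, 3.9]
width: 0.094
finger_force: 62.3
```

Call:
jog_arm(
  translation=[
    [0,0,0],
    [0,0,0],
    [0,0,0],
    [0,0,-0.3],
    [0,0,-0.8],
    [0,0,-1],
    [0,0,-1],
    [0,0,-1],
    [0,0,-1],
    [0,0,-1],
    [0,0,-0.5],
    [0,0,0],
  ],
  twist=[0,0,0,0,0,0,0,0,0,0,0,0],
  claw=[0.15,0.3,0.4,0.4,0.4,0.4,0.3,0.1,0,0,0,0],
)

```text
t: 9.47
position: [576.2, -321.2, 145.4]
orientation: [0.744, 0.668, 0.001, 0.003]
contact_force: [0.5, -0.2, 0.9]
width: 0.0
finger_force: 0.0
```

```bash
python3 - <<'E'
from h import *
np.set_printoptions(precision=1,suppress=True)
im,d,p=cam("wrist"); save("w5",im)
C=cloud(p,d);Z=C[...,2]
for P in([420,-300,4],[480,-280,4],[540,-290,4],[565,-290,4],[588,-300,4]):
    u,v=proj(p,[P])[0].round().astype(int); print(P,(u,v),np.nanmedian(C[v-3:v+4,u-3:u+4].reshape(-1,3),0) if 3<u<637 and 3<v<397 else None)
# tray pose check with top camera
im,d,p=cam("top"); C=cloud(p,d);Z=C[...,2]
m=(im.max(2)<70)&(Z>55)&(Z<84)&(C[...,0]>440)&(C[...,0]<570)&(C[...,1]<30)&(C[...,1]>-215); q=C[m]
print("tray",m.sum(),cv2.minAreaRect(q[:,:2].astype(np.float32)),q.min(0),q.max(0))
g=(im.min(2)>90)&(Z<15)&(C[...,0]>390)&(C[...,0]<620)&(C[...,1]<-222)&(C[...,1]>-385)
if g.sum(): q=C[g];print("cover",g.sum(),cv2.minAreaRect(q[:,:2].astype(np.float32)),np.percentile(q[:,2],[5,50,95]))
# push standoff: tray end at tray centre -95 ydir; TCP 45 further out
yd=np.array([.1054,.9944]); t=np.array([506.5,-74.5]); e=t-95*yd; s=e-45*yd; print(e,s)
go([*s,42],-6.05); go([*s,150],-6.05); print(manip.observe()["joint_pos"])
E
```

```text
[420, -300, 4] (np.int64(163), np.int64(182)) [ 419.9 -299.3    4.3]
[480, -280, 4] (np.int64(216), np.int64(156)) [ 479.8 -279.6    4. ]
[540, -290, 4] (np.int64(278), np.int64(160)) [ 539.6 -290.1    4.7]
[565, -290, 4] (np.int64(304), np.int64(157)) [ 565.1 -290.1    4. ]
[588, -300, 4] (np.int64(328), np.int64(164)) [ 587.8 -299.7    4.3]
tray 596 ((506.72161865234375, -74.46217346191406), (187.199462890625, 102.60868072509766), 83.46806335449219) [ 447.1 -171.7   55.1] [566.5  21.1  83.9]
cover 20 ((516.5420532226562, -334.31396484375), (225.99771118164062, 128.41395568847656), 43.268253326416016) [-3.3  0.6  3.2]
[ 496.5 -169. ] [ 491.7 -213.7]
pos [ 574.5 -320.   142. ] yaw 83.82 t 9.57  units [ 4.8 -4.7  5. ] twist tot 1.997
pos [ 574.5 -320.   142. ] yaw 83.82 t 9.57  units [ 4.8 -4.7 -0.4] twist tot 1.997
[-0.6  0.5  1.5 -0.   1.2 -0.5]
```

Call:
jog_arm(
  translation=[
    [0.8,-0.78,0],
    [0.8,-0.78,0],
    [0.8,-0.78,0],
    [0.8,-0.78,0],
    [0.8,-0.78,0],
    [0.8,-0.78,0],
    [0,0,0],
    [0,0,0],
    [0,0,0],
    [0,0,0],
    [0,0,0],
    [0,0,0],
  ],
  twist=[0,0,0,0,0,0,0.155,0.155,0.155,0.155,0.155,0.155],
  claw=[0,0,0,0,0,0,0,0,0,0,0,0],
)

```text
t: 10.57
position: [490.9, -214.0, 140.5]
orientation: [0.935, 0.355, -0.001, -0.001]
contact_force: [0.5, 0.1, -0.4]
width: 0.003
finger_force: 0.0
```

Call:
jog_arm(
  translation=[
    [0,0,0],
    [0,0,0],
    [0,0,0],
    [0,0,0],
    [0,0,0.5],
    [0,0,1],
    [0,0,1],
    [0,0,1],
    [0,0,1],
    [0,0,0.4],
    [0,0,0],
  ],
  twist=[0.155,0.155,0.155,0.155,0.155,0.155,0.14,0,0,0,0],
  claw=[0,0,0,0,0,0,0,0,0,0,0],
)

```text
t: 11.48
position: [489.6, -213.3, 41.2]
orientation: [0.999, -0.054, -0.003, -0.002]
contact_force: [-0.1, 0.8, -0.2]
width: 0.004
finger_force: 0.0
```

```bash
python3 -c "
from h import *
go([491.7,-213.7,42],-6.05)
go([509.0,-50,42],-6.05)"
```

```text
pos [ 489.6 -213.3   41.2] yaw -6.18 t 11.48  units [ 0.107  0.01  -0.04 ] twist tot -0.003
pos [ 489.6 -213.3   41.2] yaw -6.18 t 11.48  units [ 0.086 -8.22  -0.016] twist tot -0.003
```

Call:
jog_arm(
  translation=[
    [0.1,-0.3,0],
    [0,-0.4,0],
    [0,-0.4,0],
    [0,-0.3,0],
    [0,-0.3,0],
    [0,-0.4,0],
    [0,-0.5,0],
    [0,-0.5,0],
    [0,-0.5,0],
    [0,-0.5,0],
    [0,-0.5,0],
    [0,-0.5,0],
  ],
  twist=[0.003,0,0,0,0,0,0,0,0,0,0,0],
  claw=[0,0,0,0,0,0,0,0,0,0,0,0],
)

```text
t: 12.48
position: [506.1, -114.2, 45.2]
orientation: [0.999, -0.054, 0.001, 0.002]
contact_force: [-0.6, -6.1, 1.3]
width: 0.0
finger_force: 2.6
```

Call:
jog_arm(
  translation=[
    [0,-0.5,0],
    [0,-0.5,0],
    [0,-0.4,0],
    [0,-0.4,0],
    [0,-0.3,0],
    [0,-0.2,0],
    [0,-0.1,0],
    [0,0,0],
  ],
  twist=[0,0,0,0,0,0,0,0],
  claw=[0,0,0,0,0,0,0,0],
)

```text
t: 13.15
position: [511.3, -66.0, 45.1]
orientation: [0.999, -0.054, 0.001, 0.001]
contact_force: [-0.2, -3.6, 3.4]
width: -0.002
finger_force: 2.0
```

Call:
jog_arm(
  translation=[
    [0,-0.15,0],
    [0,-0.15,0],
    [0,-0.1,0],
    [0,-0.1,0],
    [0,0,0],
  ],
  twist=[0,0,0,0,0],
  claw=[0,0,0,0,0],
)

```text
t: 13.57
position: [512.4, -56.5, 45.1]
orientation: [0.999, -0.055, 0.001, 0.001]
contact_force: [-0.5, -5.3, 4.0]
width: -0.001
finger_force: 2.6
```

Call:
jog_arm(
  translation=[
    [0,-0.1,0],
    [0,-0.1,0],
    [0,0,0],
  ],
  twist=[0,0,0],
  claw=[0,0,0],
)

```text
t: 13.82
position: [512.7, -53.5, 45.1]
orientation: [0.999, -0.054, 0.001, 0.002]
contact_force: [-1.0, -8.8, 4.4]
width: 0.002
finger_force: 4.3
```

Call:
jog_arm(
  translation=[
    [0,-0.1,0],
    [0,-0.1,0],
    [0,0,0],
  ],
  twist=[0,0,0],
  claw=[0,0,0],
)

```text
t: 14.07
position: [512.6, -53.3, 45.2]
orientation: [0.999, -0.052, 0.0, 0.005]
contact_force: [-3.8, -21.0, 3.8]
width: -0.004
finger_force: 10.7
```

The tray is against the stop: the force rose to 21 N with no further motion. Next I back off and go up.

Call:
jog_arm(
  translation=[
    [0,0.5,0],
    [0,1,0],
    [0,1,0],
    [0,0.5,-0.5],
    [0,0,-1],
    [0,0,-1],
    [0,0,-1],
    [0,0,-1],
    [0,0,-1],
    [0,0,-1],
    [0,0,-1],
    [0,0,-1],
  ],
  twist=[0,0,0,0,0,0,0,0,0,0,0,0],
  claw=[0,0,0,0,0,0,0,0,0,0,0,0],
)

```text
t: 15.07
position: [505.3, -106.1, 214.9]
orientation: [0.998, -0.055, -0.0, -0.001]
contact_force: [0.9, -0.5, -0.0]
width: 0.0
finger_force: 0.0
```

Call:
jog_arm(
  translation=[
    [0,0,-1],
    [0,0,-1],
    [0,0,-1],
    [0,0,-1],
    [0,0,-1],
    [0,0,-1],
    [0,0,-1],
    [0,-0.5,-1],
    [0,-1,-1],
    [0,-1,-1],
    [-0.5,-1,0],
    [-0.5,-1,0],
  ],
  twist=[0,0,0,0,0,0,0,0,0,0,0,0],
  claw=[0,0,0,0,0,0,0,0,0,0,0.6,0.6],
)

```text
t: 16.07
position: [496.1, -13.9, 415.0]
orientation: [0.998, -0.055, 0.001, -0.001]
contact_force: [-0.4, -0.3, 0.4]
width: 0.274
finger_force: 0.0
```

Call:
jog_arm(
  translation=[
    [-0.5,-1,0],
    [-0.5,-1,0],
    [-0.5,-1,0],
    [0,-1,0],
    [0,-1,0],
    [0,-0.5,0],
    [0,0,0],
  ],
  twist=[0,0,0,0,0,0,0],
  claw=[0.6,0.6,0.6,0.6,0.6,0.6,0.6],
)

```text
t: 16.65
position: [477.7, 99.0, 413.8]
orientation: [0.999, -0.053, -0.001, -0.001]
contact_force: [-0.5, -0.1, -0.2]
width: 0.6
finger_force: 0.0
```

```bash
python3 - <<'E'
from h import *
import pickle
np.set_printoptions(precision=1,suppress=True)
go([531,138,260],-6.05)
im,d,p=cam("wrist"); save("w6",im); pickle.dump((im,d,p),open("w6.pkl","wb"))
print(proj(p,[[531,138,290],[522,80,256],[522,80,62],[509.5,-39,70]]))
C=cloud(p,d);Z=C[...,2]
near=(C[...,0]>430)&(C[...,0]<610)&(C[...,1]>-10)&(C[...,1]<175)&(np.arange(400)[:,None]<290)
m=near&(Z>278)&(Z<305)
q=C[m]; print("handle",len(q),q.min(0),q.max(0),q.mean(0))
m=near&(Z>232)&(Z<248); q=C[m]; (e,r)=cv2.minEnclosingCircle(q[:,:2].astype(np.float32)); print("rim",len(q),e,r,np.median(q,0))
it,dt,pt=cam("top"); Ct=cloud(pt,dt); Zt=Ct[...,2]
mt=(Zt>55)&(Zt<84)&(Ct[...,0]>440)&(Ct[...,0]<580)&(Ct[...,1]<40)&(Ct[...,1]>-215)
if mt.sum(): q=Ct[mt]; print("tray min",mt.sum(),q.min(0))
E
```

```text
pos [477.7  99.  413.8] yaw -6.11 t 16.65  units [ 2.5 -2.2  7.7] twist tot -0.001
[[268.7 139.8]
 [332.1 138.3]
 [327.2 123.9]
 [401.1 124.4]]
handle 414 [521.8 128.5 278.3] [542.3 148.  296.5] [533.  137.1 290.9]
rim 5274 (523.7136840820312, 79.36429595947266) 66.06444549560547 [529.4  73.  241.8]
tray min 264 [460.7 -43.3  55.4]
```

View pics/w6.png

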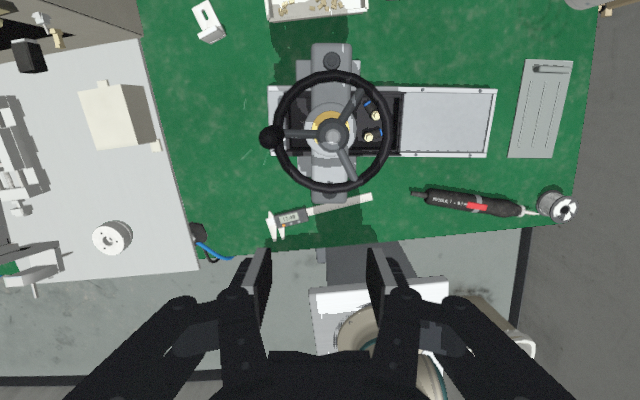

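The wrist view shows the wheel centred near (332,132), the handle at (270,138), the tray under the press, the cup's posts at (372,120), and the cover lying flat at (545,105). Handle centre is (532.3,138.2) with its top at 295, so it stands at about 92.5° in wheel terms, which agrees with the rim height of 242.

```bash
python3 -c "
from h import *
go([532.3,138.2,259],-6.05)"
```

```text
pos [477.9  96.8 413.9] yaw -6.26 t 16.75  units [ 2.487 -2.359  7.743] twist tot -0.005
```

Call:
jog_arm(
  translation=[
    [0.7,-0.6,0.3],
    [0.7,-0.6,0.8],
    [0.7,-0.6,0.8],
    [0.387,-0.5,0.7],
    [0,0,0.8],
    [0,0,0.4],
    [0,0,0],
  ],
  twist=[-0.005,0,0,0,0,0,0],
  claw=[0.6,0.6,0.6,0.6,0.6,0.6,0.6],
  squeeze=60,
)

```text
t: 17.33
position: [531.5, 136.0, 336.0]
orientation: [0.999, -0.054, -0.002, 0.001]
contact_force: [-1.0, 0.0, -0.3]
width: 0.599
finger_force: 0.0
```

```bash
python3 -c "
from h import *
import time
go([532.3,138.2,259],-6.05)"
```

```text
pos [531.5 136.  336. ] yaw -6.16 t 17.33  units [ 0.046 -0.12   3.849] twist tot -0.002
```

Call:
jog_arm(
  translation=[
    [0.04,-0.1,0.8],
    [0,0,0.8],
    [0,0,0.8],
    [0,0,0.8],
    [0,0,0.4],
    [0,0,0.2],
    [0,0,0],
    [0,0,0],
    [0,0,0],
    [0,0,0],
    [0,0,0],
  ],
  twist=[0,0,0,0,0,0,0,0,0,0,0],
  claw=[0.6,0.6,0.6,0.6,0.6,0.6,0.5,0.3,0,0,0],
)

```text
t: 18.25
position: [534.3, 139.2, 263.7]
orientation: [0.999, -0.053, 0.001, -0.0]
contact_force: [-0.2, -0.8, 4.8]
width: 0.22
finger_force: 58.5
```

```bash
cat > circ.py <<'E'
from h import *
import sys
# psi: press-frame angle of the handle (deg), tool axes at yaw -6.05
def rows(psi,step,n,k=3.0):
    a=np.radians(psi-step*np.arange(n+1)); P=np.c_[k*np.cos(a),-k*np.sin(a)]
    print("[%s]"%", ".join("[%.2f, %.2f, %.3f]"%(x,y,step/360*1.2) for x,y in np.diff(P,axis=0)))
def where():
    s=manip.observe(); d=s["position"][:2]-np.array([523.3,79.6]); 
    a=np.degrees(np.arctan2(d[1],d[0]))+6.05
    print("psi",round(a,1),"r",round(np.hypot(*d),1),"z",s["position"][2].round(1),"F",s["contact_force"].round(1),"w",round(s["width"],3),"t",s["t"])
    return a
E
python3 - <<'E'
from circ import *
where(); rows(87.5,10,12)
E
```

```text
psi 85.6 r 60.6 z 263.7 F [-0.2 -0.8  4.8] w 0.22 t 18.25
[[0.52, 0.07, 0.033], [0.50, 0.16, 0.033], [0.46, 0.24, 0.033], [0.41, 0.32, 0.033], [0.35, 0.39, 0.033], [0.28, 0.44, 0.033], [0.20, 0.48, 0.033], [0.11, 0.51, 0.033], [0.02, 0.52, 0.033], [-0.07, 0.52, 0.033], [-0.16, 0.50, 0.033], [-0.24, 0.46, 0.033]]
```

Call:
jog_arm(
  translation=[
    [0.52,0.07,0.033],
    [0.5,0.16,0.033],
    [0.46,0.24,0.033],
    [0.41,0.32,0.033],
    [0.35,0.39,0.033],
    [0.28,0.44,0.033],
  ],
  twist=[0,0,0,0,0,0],
  claw=[0,0,0,0,0,0],
)

```text
t: 18.75
position: [581.2, 102.5, 259.8]
orientation: [0.999, -0.053, 0.001, -0.001]
contact_force: [-2.0, 2.6, 5.8]
width: 0.217
finger_force: 59.0
```

```bash
python3 - <<'E'
from circ import *
where(); rows(27.5,10,12)
E
```

```text
psi 27.7 r 62.3 z 259.8 F [-2.   2.6  5.8] w 0.217 t 18.75
[[0.20, 0.48, 0.033], [0.11, 0.51, 0.033], [0.02, 0.52, 0.033], [-0.07, 0.52, 0.033], [-0.16, 0.50, 0.033], [-0.24, 0.46, 0.033], [-0.32, 0.41, 0.033], [-0.39, 0.35, 0.033], [-0.44, 0.28, 0.033], [-0.48, 0.20, 0.033], [-0.51, 0.11, 0.033], [-0.52, 0.02, 0.033]]
```

Very smooth, so I continue.

Call:
jog_arm(
  translation=[
    [0.2,0.48,0.033],
    [0.11,0.51,0.033],
    [0.02,0.52,0.033],
    [-0.07,0.52,0.033],
    [-0.16,0.5,0.033],
    [-0.24,0.46,0.033],
    [-0.32,0.41,0.033],
    [-0.39,0.35,0.033],
    [-0.44,0.28,0.033],
    [-0.48,0.2,0.033],
    [-0.51,0.11,0.033],
    [-0.52,0.02,0.033],
  ],
  twist=[0,0,0,0,0,0,0,0,0,0,0,0],
  claw=[0,0,0,0,0,0,0,0,0,0,0,0],
)

```text
t: 19.75
position: [516.8, 20.4, 251.7]
orientation: [0.999, -0.053, 0.003, -0.0]
contact_force: [3.5, 1.1, 5.7]
width: 0.209
finger_force: 58.9
```

```bash
python3 - <<'E'
from circ import *
where(); rows(-92.5,10,12);rows(-92.5-120,10,12)
E
```

```text
psi -90.2 r 59.5 z 251.7 F [3.5 1.1 5.7] w 0.209 t 19.75
[[-0.52, -0.07, 0.033], [-0.50, -0.16, 0.033], [-0.46, -0.24, 0.033], [-0.41, -0.32, 0.033], [-0.35, -0.39, 0.033], [-0.28, -0.44, 0.033], [-0.20, -0.48, 0.033], [-0.11, -0.51, 0.033], [-0.02, -0.52, 0.033], [0.07, -0.52, 0.033], [0.16, -0.50, 0.033], [0.24, -0.46, 0.033]]
[[0.32, -0.41, 0.033], [0.39, -0.35, 0.033], [0.44, -0.28, 0.033], [0.48, -0.20, 0.033], [0.51, -0.11, 0.033], [0.52, -0.02, 0.033], [0.52, 0.07, 0.033], [0.50, 0.16, 0.033], [0.46, 0.24, 0.033], [0.41, 0.32, 0.033], [0.35, 0.39, 0.033], [0.28, 0.44, 0.033]]
```

Call:
jog_arm(
  translation=[
    [-0.52,-0.07,0.033],
    [-0.5,-0.16,0.033],
    [-0.46,-0.24,0.033],
    [-0.41,-0.32,0.033],
    [-0.35,-0.39,0.033],
    [-0.28,-0.44,0.033],
    [-0.2,-0.48,0.033],
    [-0.11,-0.51,0.033],
    [-0.02,-0.52,0.033],
    [0.07,-0.52,0.033],
    [0.16,-0.5,0.033],
    [0.24,-0.46,0.033],
  ],
  twist=[0,0,0,0,0,0,0,0,0,0,0,0],
  claw=[0,0,0,0,0,0,0,0,0,0,0,0],
)

```text
t: 20.75
position: [477.9, 116.4, 243.7]
orientation: [0.999, -0.053, 0.001, 0.002]
contact_force: [0.3, -4.5, 8.3]
width: 0.216
finger_force: 59.3
```

```bash
python3 - <<'E'
from circ import *
where()
E
```

```text
psi 147.0 r 58.4 z 243.7 F [ 0.3 -4.5  8.3] w 0.216 t 20.75
```

Call:
jog_arm(
  translation=[
    [0.32,-0.41,0.033],
    [0.39,-0.35,0.033],
    [0.44,-0.28,0.033],
    [0.48,-0.2,0.033],
    [0.51,-0.11,0.033],
    [0.52,-0.02,0.033],
    [0.52,0.07,0.033],
    [0.5,0.16,0.033],
    [0.46,0.24,0.033],
    [0.41,0.32,0.033],
    [0.35,0.39,0.033],
    [0.28,0.44,0.033],
  ],
  twist=[0,0,0,0,0,0,0,0,0,0,0,0],
  claw=[0,0,0,0,0,0,0,0,0,0,0,0],
)

```text
t: 21.75
position: [581.0, 102.7, 235.8]
orientation: [0.999, -0.053, 0.001, -0.001]
contact_force: [0.4, 3.4, 7.2]
width: 0.211
finger_force: 59.1
```

```bash
python3 - <<'E'
from circ import *
import pickle
np.set_printoptions(precision=1,suppress=True)
where(); rows(27.5,10,12)
im,d,p=cam("scene"); save("s2",im[150:300,220:380]); pickle.dump((im,d,p),open("s2.pkl","wb"))
cv2.imwrite("pics/s2b.png",cv2.resize(im[180:290,225:365],None,fx=5,fy=5,interpolation=cv2.INTER_CUBIC)[:,:,::-1])
print(proj(p,[[522,80,62],[522,80,66]]))
E
```

```text
psi 27.9 r 62.2 z 235.8 F [0.4 3.4 7.2] w 0.211 t 21.75
[[0.20, 0.48, 0.033], [0.11, 0.51, 0.033], [0.02, 0.52, 0.033], [-0.07, 0.52, 0.033], [-0.16, 0.50, 0.033], [-0.24, 0.46, 0.033], [-0.32, 0.41, 0.033], [-0.39, 0.35, 0.033], [-0.44, 0.28, 0.033], [-0.48, 0.20, 0.033], [-0.51, 0.11, 0.033], [-0.52, 0.02, 0.033]]
[[276.6 246.4]
 [276.5 245.4]]
```

View pics/s2b.png

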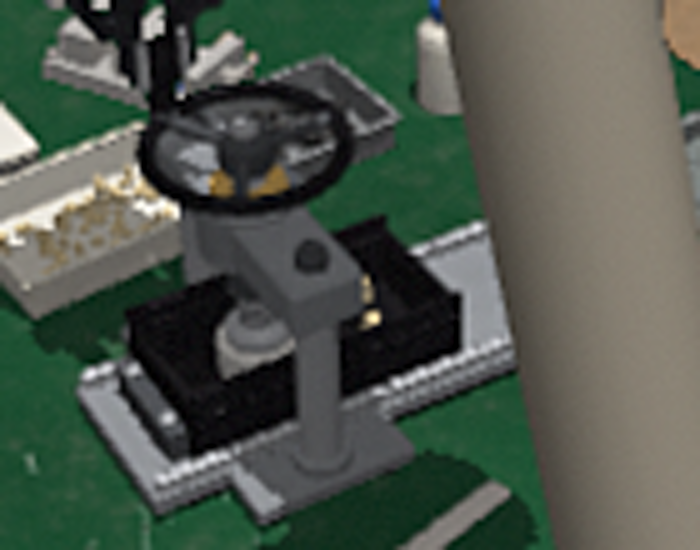

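The scene view shows the foot just above the cup at (250,330) in the crop, and the tray against its stop. I keep winding.

Call:
jog_arm(
  translation=[
    [0.2,0.48,0.033],
    [0.11,0.51,0.033],
    [0.02,0.52,0.033],
    [-0.07,0.52,0.033],
    [-0.16,0.5,0.033],
    [-0.24,0.46,0.033],
    [-0.32,0.41,0.033],
    [-0.39,0.35,0.033],
    [-0.44,0.28,0.033],
    [-0.48,0.2,0.033],
    [-0.51,0.11,0.033],
    [-0.52,0.02,0.033],
  ],
  twist=[0,0,0,0,0,0,0,0,0,0,0,0],
  claw=[0,0,0,0,0,0,0,0,0,0,0,0],
)

```text
t: 22.8
position: [516.6, 20.5, 227.7]
orientation: [0.999, -0.053, 0.002, 0.0]
contact_force: [4.6, 2.3, 5.9]
width: 0.212
finger_force: 59.1
```

```bash
python3 - <<'E'
from circ import *
where(); rows(-92.5,9.67,9)
E
```

```text
psi -90.4 r 59.5 z 227.7 F [4.6 2.3 5.9] w 0.212 t 22.8
[[-0.50, -0.06, 0.032], [-0.48, -0.15, 0.032], [-0.45, -0.23, 0.032], [-0.41, -0.30, 0.032], [-0.35, -0.36, 0.032], [-0.29, -0.42, 0.032], [-0.21, -0.46, 0.032], [-0.13, -0.49, 0.032], [-0.05, -0.50, 0.032]]
```

Call:
jog_arm(
  translation=[
    [-0.5,-0.06,0.032],
    [-0.48,-0.15,0.032],
    [-0.45,-0.23,0.032],
    [-0.41,-0.3,0.032],
    [-0.35,-0.36,0.032],
    [-0.29,-0.42,0.032],
    [-0.21,-0.46,0.032],
    [-0.13,-0.49,0.032],
    [-0.05,-0.5,0.032],
    [0,0,0],
    [0,0,0],
  ],
  twist=[0,0,0,0,0,0,0,0,0,0,0],
  claw=[0,0,0,0,0,0,0,0,0,0,0],
)

```text
t: 23.72
position: [465.9, 86.6, 221.8]
orientation: [0.999, -0.053, 0.002, -0.0]
contact_force: [4.7, 1.3, 5.8]
width: 0.213
finger_force: 59.2
```

```bash
python3 - <<'E'
from circ import *
where()
E
```

```text
psi 179.1 r 57.8 z 221.8 F [4.7 1.3 5.8] w 0.213 t 23.7167
```

Call:
jog_arm(
  translation=[
    [0,0,0],
    [0,0,0],
    [0,0,0],
    [0,0,-0.3],
    [0,0,-0.6],
    [0,0,-1],
    [0,0,-1],
    [0,0,-1],
    [0,0,-1],
    [0,0,-1],
    [0,0,-1],
    [0,0,0],
  ],
  twist=[0,0,0,0,0,0,0,0,0,0,0,0],
  claw=[0.3,0.45,0.55,0.55,0.55,0.55,0.55,0.55,0.55,0.55,0.55,0.55],
)

```text
t: 24.72
position: [465.8, 85.8, 362.8]
orientation: [0.999, -0.053, 0.003, -0.0]
contact_force: [-0.2, -0.5, 1.3]
width: 0.551
finger_force: 0.0
```

Call:
jog_arm(
  translation=[
    [-0.5,0,-1],
    [-0.5,0,-1],
    [-0.5,0,-0.5],
    [-0.5,0,0],
    [0,0,0],
  ],
  twist=[0,0,0,0,0],
  claw=[0.55,0.55,0.55,0.55,0.55],
)

```text
t: 25.13
position: [422.6, 90.3, 408.8]
orientation: [0.999, -0.053, -0.0, 0.0]
contact_force: [-0.3, 0.2, -0.5]
width: 0.552
finger_force: 0.0
```

```bash
python3 - <<'E'
from h import *
np.set_printoptions(precision=1,suppress=True)
im,d,p=cam("wrist"); save("w7",im)
C=cloud(p,d);Z=C[...,2]
near=(C[...,0]>430)&(C[...,0]<610)&(C[...,1]>-10)&(C[...,1]<175)&(np.arange(400)[:,None]<290)
m=near&(Z>225)&(Z<275); q=C[m]; print("handle",len(q),q.min(0),q.max(0),q.mean(0))
m=near&(Z>208)&(Z<224); q=C[m]; print("rim",len(q),cv2.minEnclosingCircle(q[:,:2].astype(np.float32)),np.median(q,0))
for P in([420,-300,4],[480,-280,4],[540,-290,4],[588,-300,4]):
    u,v=proj(p,[P])[0].round().astype(int); print(P,(u,v),np.nanmedian(C[v-2:v+3,u-2:u+3].reshape(-1,3),0) if 3<u<637 and 3<v<397 else None)
print(manip.observe()["position"])
E
```

```text
handle 322 [453.9  76.3 229.8] [473.8  96.3 254.4] [465.   86.1 248.4]
rim 182 ((498.84954833984375, 82.99700927734375), 31.708162307739258) [522.6  80.1 210.8]
[420, -300, 4] (np.int64(526), np.int64(128)) [ 419.9 -299.7    4.4]
[480, -280, 4] (np.int64(519), np.int64(95)) [ 480.5 -279.9    4.4]
[540, -290, 4] (np.int64(527), np.int64(59)) [ 540.1 -289.     4.3]
[588, -300, 4] (np.int64(535), np.int64(29)) [ 587.6 -299.7    4.1]
[423.4  90.2 408.1]
```

View pics/w7.png

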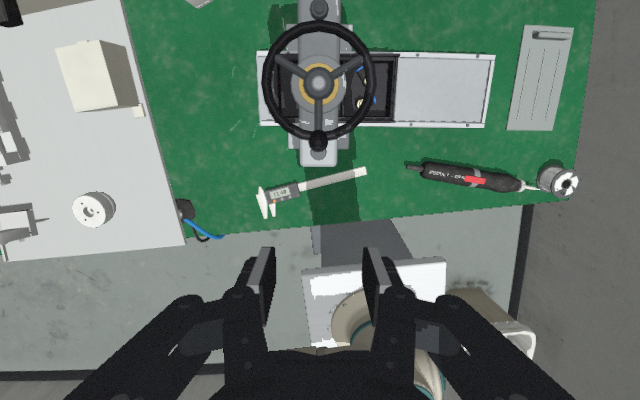

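The handle now points along the press's -x at (318,140), wheel angle about 720°. Its top is at about 253 mm against 252 mm expected, and the cover is flat on the bench at (540,75).

```bash
python3 -c "
from plant import manip
print(manip.close_job())"
```

```text
the job is handed in; nothing more can be done
None
```

I handed the job in: the cover lies flat on the bench, the tray is against the back stop, and the handwheel is wound to about 720° (nominally half a turn past contact, taken from the handle position) and left clamped. The hand-in gave no verdict.

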